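# Cap the grit jars and rack them in single file

## Robot

A 7-joint arm with a two-finger parallel gripper is mounted at the origin on a cart in front of the work surface, level with it; the furniture and walls round the work are solid. World frame = base frame: x ahead of the robot, y to its left, z up, the work surface at z = 0. Lengths are in m, angles in rad, forces in N, time in s.
With the tool pointing down it reaches from about 0.425 to 0.825 m from the base axis. Payload 3.6 kg.
Tool frame: the origin (TCP) lies at the very end of the fingers, on their centre line; the grasp point (between the pads) lies 19 mm behind it; z points along the fingers, y is the line along which they close (so a half turn about z gives the same grasp; the last joint's range is limited). The gripper opens to 85 mm and grips with 20 to 120 N. Pads are 22 mm wide; open, the fingers measure 114 mm over their backs; the gripper's body (76 mm by 85 mm) begins 54 mm behind the grasp point. The pads swing forward as they close: fully open they stand 13 mm farther back than shut.
Start: joints at [1.26, 0.615, -0.013, 1.423, 0.008, 1.103, -0.04], TCP at [0.182, -0.624, 0.231] pointing down, gripper open.
Joint ranges: [-3.12, 3.12], [-0.3, 2.06], [-1.34, 1.32], [0.26, 2.42], [-1.36, 4.5], [0.01, 1.98], [-2.84, 2.84]. Speed limits (rad/s): [2.79, 2.79, 3.14, 3.14, 3.14, 3.14, 3.14].

## Interface

Orientations are given as a unit quaternion [x, y, z, w].
In Python, from cell import ctrl gives the robot as it stands. The module is installed in compiled form; this text tells all that it offers. Calls block until the motion is done:
- ctrl.move_to(position, orientation): joint-space move of the TCP to a pose.
- ctrl.move_l(position, rotation=None, rate=0.15, guard=None): straight line of the TCP; rotation=None keeps the orientation; rate is the mean speed in m/s. With guard (N) it stops when the force on the tool has changed by that much, and returns True; else False.
- ctrl.move_joints(angles): joint-space move.
- ctrl.command_gripper(opening, newtons=None): finger opening in m; newtons is the grip in N (None keeps the last); returns when the fingers have stopped.
- ctrl.pause(seconds).
- ctrl.ik(position, orientation): joint angles nearest the present ones, or None.
- ctrl.snapshot(name): name is "scene" or "top"; returns the picture (420x560x3 uint8, red, green, blue); there is no depth.
- ctrl.camera_params(name): a dict with "vfov" (degrees; the focal length in pixels is half the picture's height over the tangent of half this angle, whatever the lens; pixels are square), "cx", "cy" (the principal point, pixels), "eye" and "attitude" of the camera in the world. Camera axes: x right, y down, z forward; pixel columns grow to the right and rows downward; lengths in m; the calibration is good to about 2 mm. A picture is of the moment at which its call begins. camera_params takes no time and is no camera call.
A pose or a line that the arm cannot do raises ctrl.PlanningError and nothing moves.
- ctrl.job_done(): hands the job in; it is judged then, once.
Trained networks look in the newest picture that a camera, given by its name, has taken for a name from the list of things; names that differ only in an ending like _2 or _b are one class to them, and where a whole thing is asked for, a point or a joint stands for the part that bears it (a point fixed in the world has none). Each returns a list of dicts, best first, with "p" (0 to 1); they miss things now and then, are a little off and sometimes report something else, mostly with a low value. They report only what shows in the picture. A call takes as long as a camera call. They do not tell look-alikes from the thing itself.
- ctrl.silhouettes(camera, name): "mask" (420x560 bool, what is visible of it) and "box" ([left, top, right, bottom] as shares, 0 to 1, of the picture: columns of its width, rows of its height, round what is visible of it).
- ctrl.landmark_of(camera, name): "xy" ([column, row] as shares, 0 to 1, of the picture: columns of its width, rows of its height: a listed point, or the origin of a listed thing).
Readings, each from a call of its own:
- ctrl.current_time(): time.
- ctrl.current_qpos(): joint angles.
- ctrl.current_qvel(): joint speeds.
- ctrl.current_effort(): joint torques, N m.
- ctrl.current_position(): TCP position.
- ctrl.current_tcp_rot(): TCP orientation.
- ctrl.current_ft_force(): force on the tool from outside, world axes, zero at the start.
- ctrl.current_ft_torque(): the same for the moment, N m.
- ctrl.current_grip_width(): finger opening in m.
- ctrl.current_grip_force(): force on a finger pad.
Only numpy, scipy, OpenCV 4.12 (cv2) and the standard library are available. Lean on these libraries where they do the work, as an engineer would, in place of code of your own. Each camera call takes 0.05 s, during which the arm holds its last target. There are 200 camera calls.

## Task

Close up the grit: push the cap of every large grit jar fully home, and swing the rack's keeper bar up out of the way. Only when every cap is home, move the large jars upright into the rack's lane in single file, pushed up against the end stop and one another, then swing the keeper bar back and press it fully down over them. Leave the smaller jars and the rest of the bench alone.

Things in the scene. Friction and masses are not known exactly. Their poses are not given: they have to be found in the camera images.
- jar_a: one of the three or four large grit jars (sometimes absent): round glass jar 64 mm across with a flat push-on cap 58 mm across; origin at the centre of its underside, z up. The glass ends 85 mm up; the cap's flat top is 93 mm up when fully home. 0.3 kg. Grasp it round the glass
- jar_b: another of the large grit jars, like jar_a (sometimes absent)
- jar_c: another of the large grit jars, like jar_a (sometimes absent)
- jar_d: another of the large grit jars, like jar_a (sometimes absent)
- jar_a_cap (a joint): how far this jar's cap stands proud of fully home, in m: 0 is home, it starts at 0.004 to 0.009; a tight push fit that stays where it is and slides straight down under about 7 N pressed on the middle of its top
- jar_b_cap (a joint): the same for jar_b
- jar_c_cap (a joint): the same for jar_c
- jar_d_cap (a joint): the same for jar_d
- jar_rack: wooden jar rack screwed to the bench: a lane 70 mm wide and 270 mm long along its y axis between guide rails 20 mm high, floored by the bare bench, for four jars in single file. Origin on the bench, mid-lane. Mouth at +y, where the rails flare outward for 45 mm more; a stop 45 mm high closes the -y end. The rail at -x is 16 mm wide, that at +x 72 mm
- lane_mouth (a point): middle of the lane's mouth on the bench, where the parallel rails begin; axes as jar_rack's
- lane_stop (a point): middle of the stop's face on the bench, at the closed end of the lane; axes as jar_rack's (y runs toward the mouth): a jar against the stop has its centre at y = 32 mm, the next at 96, 160 and 224 mm
- keeper (a joint): angle of the keeper bar in rad: 0 is fully down, lying flat 2 mm above seated caps; grows as it swings up and back, 1.75 at most; starts at 0.02 to 0.25. Stiff friction hinge: it stays where it is left and takes 2 to 4 N at the handle
- keeper_hinge (a point): middle of the keeper's hinge axis, which runs along jar_rack's y, 106 mm above the bench and 85 mm to +x of the lane's middle line; axes as jar_rack's. Its two posts, 18 mm deep in x, stand at y = +-100 mm and are 116 mm high
- keeper_handle (a point): middle of the keeper's handle, a round black knob 18 mm thick and 30 mm long that sticks out from the middle of the bar, away from the hinge; 120 mm from the hinge axis and, with the keeper down, 102 mm above the bench. It moves with the keeper; can be pinched from above along jar_rack's y
- keeper_top (a point): middle of the keeper bar's upper face, 102 mm above the bench with the keeper down; the bar is 26 mm wide, 7 mm thick, 262 mm long, over the lane's middle line. The place to press it
- small_jar: bystander: smaller jar, 56 mm wide, 78 mm tall; origin under its centre
- least_jar: bystander: smallest jar, 48 mm wide, 68 mm tall; origin under its centre
- compound_bar: bystander: bar of polishing compound 28x75x26 mm, lying on its side; origin under its centre
Not all that is in view belongs to the job. Leave any orange or purple look-alike of the jar_b alone.

How it is judged:
By the outcome, as a careful person would: the job done as asked, in the order asked, and still so for the second after the job is handed in, with the robot touching nothing.
Of jar_a, jar_b, jar_c, jar_d only 3 to 4 are there at a start; the rules pass over those that are not, and their reading is None.
At some moment in a run one of jar_a, jar_b, jar_c, jar_d may be knocked a few centimetres aside while the robot is not near it.
Once in a run the grip may slacken for a moment while it holds something.
It also fails if it takes over 210 s, if anything falls off the work surface, if the arm or the gripper's body presses on something with over 40 N, if the wrist force passes 120 N, or if a joint passes its speed limit or range.

## Working session

There is one attempt and no reset: what is moved stays moved. The work goes in short steps, each a Python script; the robot and the scene stay as the last script left them, time stands still between calls to the robot, and variables do not carry over. Pictures are saved under pics/ and viewed, at most 14 in all, crops included, and the job is handed in when it is done.

```bash
mkdir -p pics; cat > h.py <<'E'
import numpy as np, cv2
from cell import ctrl
from scipy.spatial.transform import Rotation as R
def cam(n):
    p=ctrl.camera_params(n); f=210/np.tan(np.radians(p['vfov'])/2)
    a=np.array(p['attitude'],float); Rm=R.from_quat(a).as_matrix() if a.size==4 else a.reshape(3,3)
    return f,p['cx'],p['cy'],np.array(p['eye']),Rm
def ray(n,px):
    f,cx,cy,e,Rm=cam(n); d=Rm@np.array([(px[0]-cx)/f,(px[1]-cy)/f,1]); return e,d/np.linalg.norm(d)
def proj(n,P):
    f,cx,cy,e,Rm=cam(n); c=Rm.T@(np.array(P)-e); return np.array([cx+f*c[0]/c[2],cy+f*c[1]/c[2]])
def at_z(n,px,z):
    e,d=ray(n,px); return e+d*(z-e[2])/d[2]
def tri(l):
    A=np.zeros((3,3));b=np.zeros(3)
    for e,d in l:
        M=np.eye(3)-np.outer(d,d);A+=M;b+=M@e
    X=np.linalg.solve(A,b); return X
def save(n,f):
    im=ctrl.snapshot(n); cv2.imwrite(f'pics/{f}.png',im[:,:,::-1]); return im
E
python3 - <<'E'
from h import *
for n in('scene','top'):
    save(n,n+'0'); print(n,ctrl.camera_params(n))
    for k in('jar_a','jar_rack','lane_mouth','lane_stop','keeper_handle','keeper_top','keeper_hinge','small_jar','least_jar','compound_bar'):
        print(k,[(round(d['p'],2),np.round(np.array(d['xy'])*[560,420],0).tolist()) for d in ctrl.landmark_of(n,k)])
print(ctrl.current_position(),ctrl.current_tcp_rot(),ctrl.current_time())
E
```

```text
scene {'vfov': 50.89554134016465, 'cx': 283.3901662713026, 'cy': 209.9549746658897, 'eye': array([-0.08902295,  0.74856868,  0.99297884]), 'attitude': array([-0.33268294,  0.85654141, -0.36561762,  0.1482654 ])}
jar_a [(0.95, [277.0, 284.0]), (0.93, [339.0, 234.0]), (0.8, [305.0, 255.0]), (0.59, [320.0, 159.0]), (0.57, [235.0, 314.0]), (0.56, [307.0, 186.0])]
jar_rack [(0.83, [270.0, 233.0])]
lane_mouth []
lane_stop [(0.81, [306.0, 215.0]), (0.7, [237.0, 255.0]), (0.58, [304.0, 257.0])]
keeper_handle [(0.57, [279.0, 208.0])]
keeper_top [(0.92, [273.0, 205.0])]
keeper_hinge [(0.91, [253.0, 198.0])]
small_jar [(0.83, [177.0, 298.0])]
least_jar [(0.77, [373.0, 207.0])]
compound_bar [(0.77, [326.0, 197.0])]
top {'vfov': 53.44454449775831, 'cx': 275.78720218579144, 'cy': 205.8338258706504, 'eye': array([0.37887726, 0.05163913, 1.17492535]), 'attitude': array([ 0.70822006, -0.69975649,  0.05537234, -0.07549247])}
jar_a [(0.81, [410.0, 169.0]), (0.69, [227.0, 263.0]), (0.6, [325.0, 264.0]), (0.59, [276.0, 258.0]), (0.56, [179.0, 256.0]), (0.56, [361.0, 188.0])]
jar_rack [(0.64, [276.0, 207.0])]
lane_mouth [(0.78, [228.0, 199.0])]
lane_stop [(0.75, [319.0, 216.0])]
keeper_handle [(0.65, [269.0, 214.0])]
keeper_top [(0.66, [275.0, 205.0])]
keeper_hinge []
small_jar [(0.67, [159.0, 206.0])]
least_jar [(0.88, [384.0, 270.0])]
compound_bar [(0.83, [367.0, 220.0])]
[ 0.18198432 -0.62397008  0.23132942] [ 9.89949166e-01  1.41423651e-01  2.52696977e-06 -9.08950789e-06] 1.1
```

View pics/scene0.png

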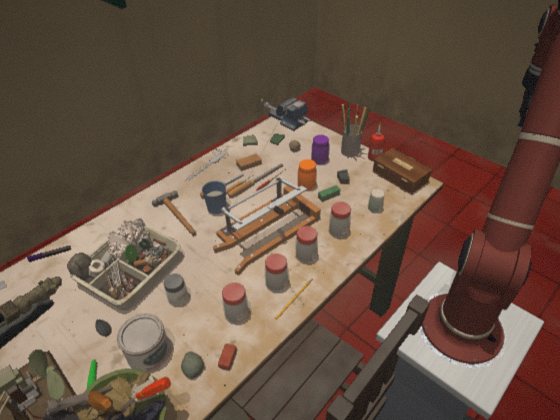

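View pics/top0.png

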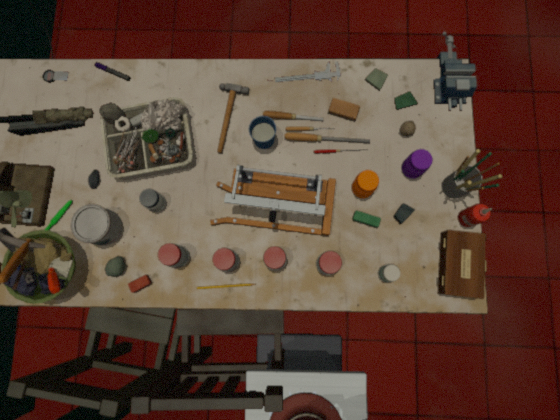

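```bash
cat >> h.py <<'E'
def caps(n,im=None):
    im=ctrl.snapshot(n) if im is None else im
    hsv=cv2.cvtColor(im,cv2.COLOR_RGB2HSV).astype(int)
    return hsv
def jars(n):
    ctrl.snapshot(n)
    return [(d['p'],d['mask'],np.array(d['xy'] if 'xy' in d else d['box'])) for d in ctrl.silhouettes(n,'jar_a')]
E
python3 - <<'E'
from h import *
for n in('scene','top'):
    im=cv2.imread(f'pics/{n}0.png')
    for p,m,b in jars(n):
        px=im[m][:,::-1].mean(0).astype(int); ys,xs=np.where(m)
        print(n,round(p,2),'cent',xs.mean().round(1),ys.mean().round(1),np.round(b*[560,420,560,420]),px)
s=cv2.imread('pics/scene0.png')[165:285,205:335]; t=cv2.imread('pics/top0.png')[160:245,205:345]
cv2.imwrite('pics/c1.png',cv2.resize(s,None,fx=5,fy=5,interpolation=cv2.INTER_CUBIC)[:600])
cv2.imwrite('pics/c2.png',cv2.resize(t,None,fx=5.5,fy=5.5,interpolation=cv2.INTER_CUBIC))
# coarse points
print(at_z('top',(319,216),0),at_z('top',(228,199),0),'hinge/handle/top',at_z('top',(269,214),.11),at_z('top',(275,205),.11))
print(tri([ray('top',(269,214)),ray('scene',(279,208))]),tri([ray('top',(275,205)),ray('scene',(273,205))]))
E
```

```text
scene 0.98 cent 320.0 148.4 [313. 135. 331. 165.] [93 59 98]
scene 0.96 cent 307.1 173.5 [299. 162. 315. 189.] [159  88  45]
scene 0.91 cent 235.0 303.1 [222. 281. 248. 325.] [129  95  84]
scene 0.78 cent 339.9 218.3 [331. 204. 350. 239.] [125  93  82]
scene 0.72 cent 306.3 243.9 [293. 226. 316. 261.] [126  94  83]
scene 0.61 cent 276.1 272.3 [265. 253. 289. 291.] [128  94  84]
top 0.82 cent 364.4 183.6 [351. 171. 375. 198.] [133  75  14]
top 0.76 cent 173.2 254.7 [157. 242. 190. 268.] [105  71  62]
top 0.71 cent 328.3 262.5 [315. 247. 342. 274.] [119  77  66]
top 0.66 cent 274.5 257.8 [263. 244. 289. 270.] [123  78  67]
top 0.61 cent 225.8 259.2 [212. 249. 241. 272.] [114  74  65]
top 0.59 cent 416.2 163.1 [400. 150. 431. 177.] [71 35 83]
top 0.48 cent 279.2 197.5 [209. 166. 334. 235.] [117  94  70]
[ 0.5707514  -0.03660042  0.        ] [0.61777654 0.22504386 0.        ] hinge/handle/top [0.55672626 0.10081853 0.11      ] [0.58059712 0.08562511 0.11      ]
[0.5483801  0.09688205 0.13655465] [0.57821494 0.08498978 0.12026703]
```

View pics/c1.png

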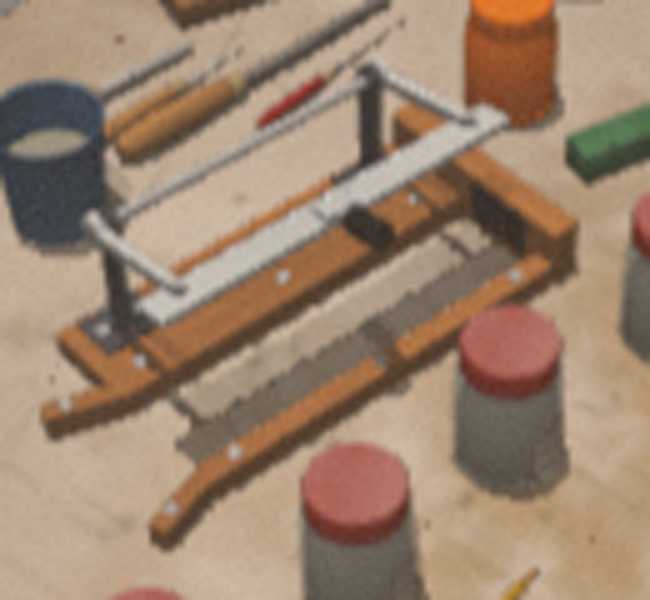

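View pics/c2.png

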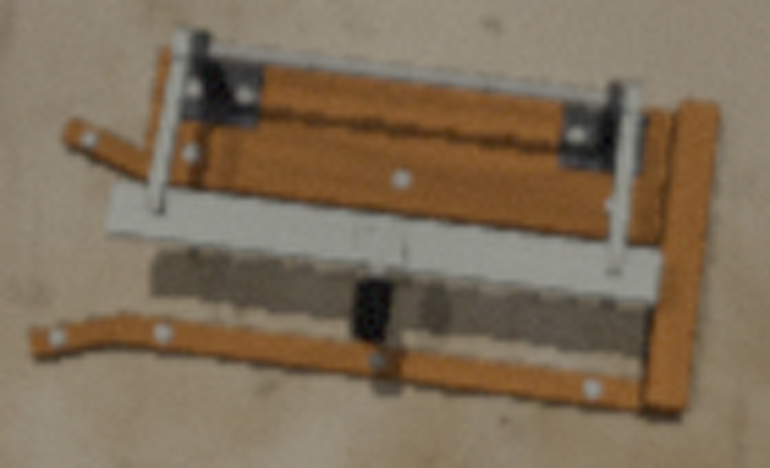

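```bash
python3 - <<'E'
from h import *
T=cv2.imread('pics/top0.png').astype(float); S=cv2.imread('pics/scene0.png').astype(float)
def o(im): return im[:,:,2]-im[:,:,0]
def cross(col,r0,r1,rising):
    v=col[r0:r1+1]; lo,hi=v.min(),v.max(); h=(lo+hi)/2
    idx=range(len(v)-1)
    for i in idx:
        a,b=v[i],v[i+1]
        if (rising and a<h<=b) or (not rising and a>=h>b): return r0+i+(h-a)/(b-a)
def line(n,im,pts,rising,z,half):
    (c0,r0),(c1,r1)=pts; P=[]
    for c in np.arange(np.ceil(c0),c1):
        r=r0+(r1-r0)*(c-c0)/(c1-c0)
        y=cross(o(im)[:,int(c)],int(r-half),int(r+half),rising)
        if y: P.append(at_z(n,(c,y),z)[:2])
    P=np.array(P); k=np.ones(len(P),bool)
    for _ in range(4):
        a=np.polyfit(P[k,1],P[k,0],1); e=P[:,0]-np.polyval(a,P[:,1]); k=abs(e)<max(.0012,1.5*e[k].std())
    print(n,'z',z,'slope',a[0].round(4),'x at y=.1',np.polyval(a,.1).round(4),k.sum(),len(P),e[k].std().round(4)); return a
t=lambda x,y:(205+x/5.5,160+y/5.5); s=lambda x,y:(205+x/5,165+y/5)
line('top',T,(t(180,318),t(340,338)),True,.02,3)
line('top',T,(t(420,348),t(620,378)),True,.02,3)
line('scene',S,(s(260,422),s(360,365)),True,.02,3)
line('scene',S,(s(400,345),s(500,285)),True,.02,3)
line('scene',S,(s(200,405),s(320,345)),False,.0,4)
# caps
for n,im,L in(('top',T,[(171,255),(223,259),(275,258),(330,262)]),('scene',S,[(235,293),(277,264),(307,236),(341,211)])):
    hsv=cv2.cvtColor(im.astype(np.uint8),cv2.COLOR_BGR2HSV)
    m=(((hsv[:,:,0]<8)|(hsv[:,:,0]>172))&(hsv[:,:,1]>90)&(hsv[:,:,2]>90)).astype(np.uint8)
    N,lab,st,ce=cv2.connectedComponentsWithStats(m)
    for i in range(1,N):
        if 80<st[i,4]<900 and any(np.hypot(*(ce[i]-p))<14 for p in L): print(n,st[i],ce[i].round(1), hsv[lab==i].mean(0).round())
# predicted pixels
for p in[(s(527,255),t(640,380))]: print(tri([ray('scene',p[0]),ray('top',p[1])]))
print('stop top inner edge',at_z('top',t(678,108),.045),at_z('top',t(650,405),.045), 'bar ends',at_z('top',t(108,208),.13),at_z('top',t(660,275),.13))
print('mouth bend',at_z('top',t(135,316),.02),at_z('scene',s(203,463),.02))
E
```

```text
top z 0.02 slope 0.1145 x at y=.1 0.5489 29 29 0.0003
top z 0.02 slope 0.1166 x at y=.1 0.5482 34 36 0.0004
scene z 0.02 slope 0.1211 x at y=.1 0.5477 20 20 0.0004
scene z 0.02 slope 0.1233 x at y=.1 0.5476 20 20 0.0004
scene z 0.0 slope 0.1424 x at y=.1 0.5871 17 24 0.0006
top [158 244  22  22 360] [168.5 254. ] [  5. 122. 130.]
top [264 247  22  22 377] [274.3 257.3] [  5. 121. 131.]
top [213 248  22  22 369] [223.3 258.6] [  5. 121. 131.]
top [319 251  23  23 388] [329.9 262.1] [  5. 122. 130.]
scene [332 202  19  17 261] [340.6 209.9] [  4. 124. 155.]
scene [297 226  20  19 312] [306.4 234.8] [  4. 124. 155.]
scene [265 254  22  20 354] [275.6 263.5] [  4. 122. 158.]
scene [222 283  23  22 417] [233.2 293.5] [  4. 120. 160.]
[ 0.53371506 -0.04058398  0.01309097]
stop top inner edge [ 0.66606738 -0.05939757  0.045     ] [ 0.51502295 -0.04432552  0.045     ] bar ends [0.59436174 0.21463557 0.13      ] [ 0.56509181 -0.04208822  0.13      ]
mouth bend [0.56080046 0.21583654 0.02      ] [0.55919459 0.22222529 0.02      ]
```

```bash
cat >> h.py <<'E'
RY=np.array([.1168,.9932]); RX=np.array([.9932,-.1168]); STOP=np.array([.566,-.049])
def lane(s,x=0,z=0): return np.array([*(STOP+s*RY+x*RX),z])
Q0=(R.from_euler('z',-.1171)*R.from_matrix(np.array([[0,1,0],[1,0,0],[0,0,-1]],float))).as_quat()  # tool y along rack x
QY=(R.from_euler('z',-.1171)*R.from_matrix(np.array([[1,0,0],[0,-1,0],[0,0,-1]],float))).as_quat() # tool y along rack y
def redcaps(n):
    hsv=cv2.cvtColor(ctrl.snapshot(n),cv2.COLOR_RGB2HSV)
    m=(((hsv[:,:,0]<8)|(hsv[:,:,0]>172))&(hsv[:,:,1]>90)&(hsv[:,:,2]>90)).astype(np.uint8)
    N,lab,st,ce=cv2.connectedComponentsWithStats(m); out=[]
    for i in range(1,N):
        w,h,a=st[i,2:5]
        if 180<a<520 and abs(int(w)-int(h))<8: out.append((ce[i],np.array(st[i,:4]),a))
    return out
def jarpos(z=.098):
    "bench jars from the top view, left to right in the picture (y descending)"
    J=[at_z('top',c,z-.002) for c,b,a in redcaps('top')]
    return sorted([j for j in J if .3<j[0]<.75 and -.35<j[1]<.5],key=lambda j:-j[1])
E
python3 - <<'E'
from h import *
J=jarpos(); 
S=redcaps('scene'); Tp=sorted(redcaps('top'),key=lambda c:c[0][0])
print(len(S),len(Tp))
for j in J:
    pr=proj('scene',j); s=min(S,key=lambda c:np.hypot(*(c[0]-pr)))
    t=min(Tp,key=lambda c:np.hypot(*(c[0]-proj('top',j))))
    print(j.round(4),np.hypot(*j[:2]).round(3),'pred',pr.round(1),s[0].round(1),'tri',tri([ray('scene',s[0]),ray('top',t[0])]).round(4))
    for nm,q in(('Q0',Q0),('QY',QY)):
        for z in(.03,.1,.2):
            a=ctrl.ik([j[0],j[1],z],q); print(nm,z,None if a is None else np.round(a,2),end=' ')
    print()
for s in(.032,.096,.16,.26):
    a=ctrl.ik(lane(s,0,.03),Q0); print(s,lane(s).round(3),None if a is None else np.round(a,2))
# theta fit of bar: project bar centre-line ends for thetas
for th in(.05,.1,.15,.2,.25,.3):
    r=.12; h=lane(.135,.085-r*np.cos(th),.106-.004+r*np.sin(th)); b=lane(.135,.085-.1*np.cos(th),.102+.1*np.sin(th))
    print(th,'handle',proj('top',h).round(1),proj('scene',h).round(1),'bar',proj('top',b).round(1),proj('scene',b).round(1))
E
```

```text
5 5
[0.4516 0.3602 0.096 ] 0.578 pred [233.2 291.7] [233.2 293.5] tri [0.4516 0.3616 0.0903]
Q0 0.03 [-0.36  0.84 -0.58  1.81  0.68  0.7  -1.44] Q0 0.1 [-0.27  0.77 -0.74  1.77  0.66  0.87 -1.43] Q0 0.2 [-0.07  0.81 -1.19  1.66  0.79  1.23 -1.56] QY 0.03 [-0.63  0.77 -0.14  1.82  0.18  0.57 -2.56] QY 0.1 [-0.52  0.68 -0.31  1.77  0.29  0.73 -2.67] QY 0.2 [-0.38  0.58 -0.54  1.67  0.35  0.98 -2.72] 
[0.4415 0.2174 0.096 ] 0.492 pred [275.8 260.8] [275.6 263.5] tri [0.4417 0.2188 0.0861]
Q0 0.03 [-0.4   0.69 -0.16  2.06  0.26  0.41 -0.87] Q0 0.1 [-0.12  0.62 -0.57  2.01  0.54  0.66 -1.16] Q0 0.2 [ 0.12  0.56 -0.94  1.89  0.55  0.97 -1.2 ] QY 0.03 [-0.56  0.69  0.08  2.06 -0.14  0.39 -2.05] QY 0.1 [-0.39  0.57 -0.17  2.01  0.17  0.57 -2.36] QY 0.2 [-0.07  0.47 -0.62  1.9   0.35  0.88 -2.56] 
[0.4464 0.0858 0.096 ] 0.455 pred [306.9 233. ] [306.4 234.9] tri [0.4472 0.0863 0.0878]
Q0 0.03 [-0.12  0.67 -0.17  2.16  0.33  0.34 -0.68] Q0 0.1 [ 0.09  0.56 -0.47  2.11  0.46  0.57 -0.83] Q0 0.2 [ 0.28  0.44 -0.73  1.99  0.39  0.85 -0.78] QY 0.03 [-0.28  0.66  0.06  2.16 -0.12  0.32 -1.81] QY 0.
[... 510 characters left out ...]
.57  -0.017  0.   ] [ 0.16  0.77 -0.28  1.84  0.36  0.58 -0.45]
0.096 [0.577 0.046 0.   ] [ 0.05  0.78 -0.26  1.81  0.33  0.59 -0.54]
0.16 [0.585 0.11  0.   ] [-0.06  0.8  -0.27  1.77  0.33  0.62 -0.64]
0.26 [0.596 0.209 0.   ] [-0.17  0.85 -0.35  1.65  0.4   0.71 -0.84]
0.05 handle [273.5 217.8] [279.7 213.7] bar [274.5 210.3] [275.3 210.4]
0.1 handle [273.4 217.3] [279.6 212.1] bar [274.5 209.9] [275.2 209.1]
0.15 handle [273.4 216.6] [279.4 210.5] bar [274.4 209.3] [275.  207.7]
0.2 handle [273.4 215.9] [279.1 208.8] bar [274.4 208.6] [274.8 206.3]
0.25 handle [273.4 215. ] [278.8 207.1] bar [274.4 207.9] [274.5 204.9]
0.3 handle [273.4 214. ] [278.4 205.3] bar [274.4 207. ] [274.1 203.4]
```

```bash
python3 - <<'E'
from h import *
ctrl.command_gripper(0,40)
J=jarpos()[::-1]; print(np.round(J,4).tolist())
for j in J:
    ctrl.move_to([j[0],j[1],.14],Q0)
    ctrl.move_l([j[0],j[1],.112],rate=.1)
    g=ctrl.move_l([j[0],j[1],.085],rate=.025,guard=22)
    p=ctrl.current_position(); print(g,np.round(p,4),np.round(ctrl.current_ft_force(),1))
    ctrl.move_l([j[0],j[1],.14],rate=.15)
print(ctrl.current_time())
J2=jarpos(); print(np.round(J2,4).tolist()); save('scene','s1')
E
```

```text
[[0.4359, -0.0568, 0.096], [0.4464, 0.0859, 0.096], [0.4415, 0.2171, 0.096], [0.4515, 0.3604, 0.096]]
True [ 0.4362 -0.0569  0.093 ] [-1.6  0.1  8.2]
True [0.4465 0.0859 0.093 ] [-2.4 -0.4  8.4]
True [0.4415 0.2172 0.0931] [-1.5 -1.4  6.6]
True [0.4517 0.3607 0.0931] [-0.1 -1.   5.3]
13.0917
[[0.4413, 0.2167, 0.096], [0.4462, 0.0856, 0.096], [0.4355, -0.0556, 0.096]]
```

View pics/s1.png

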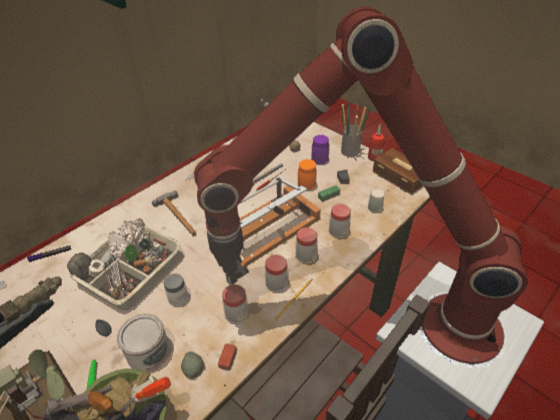

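```bash
cat >> h.py <<'E'
def handle(th,dz=-.013):
    return lane(.135,.085-.12*np.cos(th)+.004*np.sin(th)*0, .102+.12*np.sin(th)+dz)
E
python3 - <<'E'
from h import *
h=handle(.15)
ctrl.move_to([.46,.22,.24],Q0)
ctrl.command_gripper(.05,30)
ctrl.move_to([h[0],h[1],.2],QY)
print('g',ctrl.move_l(h,rate=.1,guard=8))
ctrl.command_gripper(0,30); print('w',ctrl.current_grip_width(),ctrl.current_grip_force())
for th in np.arange(.25,1.651,.1):
    ctrl.move_l(handle(th),rate=.08)
    f=ctrl.current_ft_force(); print(round(th,2),np.round(f,1),round(ctrl.current_grip_width(),4))
    if np.linalg.norm(f)>40: break
print(ctrl.current_time()); save('scene','s2'); save('top','t2')
E
```

```text
g False
w 0.016938729032059757 29.273782968521118
0.25 [ 1.3  6.6 -1.7] 0.0165
0.35 [ 0.4  5.4 -1.3] 0.0171
0.45 [ 0.4  5.7 -1.7] 0.0169
0.55 [ 0.9  6.3 -0.5] 0.0167
0.65 [-0.2  5.5 -0. ] 0.0171
0.75 [ 0.3  5.5 -2.3] 0.0169
0.85 [-0.7  6.1 -0.8] 0.017
0.95 [-0.4  5.8 -0.2] 0.0169
1.05 [ 0.1  5.2 -0.9] 0.0166
1.15 [-0.9  5.6 -0.5] 0.0169
1.25 [-1.3  5.1  0.3] 0.0167
1.35 [-1.   5.8 -0.2] 0.0167
1.45 [-1.3  5.8  0.7] 0.0168
1.55 [-1.3  4.7  0.2] 0.0162
1.65 [2.6 0.4 0.3] -0.0004
21.425
```

View pics/s2.png

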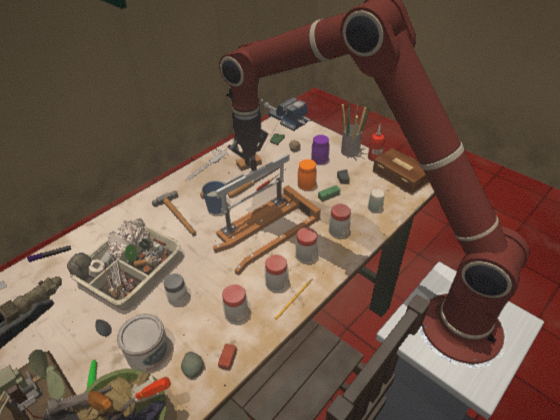

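```bash
cat >> h.py <<'E'
LX=0.0
def up(z,rate=.2):
    p=np.array(ctrl.current_position()); ctrl.move_l([p[0],p[1],z],rate=rate)
def pick(j):
    ctrl.move_to([j[0],j[1],.16],Q0); ctrl.command_gripper(.085)
    if ctrl.move_l([j[0],j[1],.030],rate=.12,guard=8): print('touch on descent',ctrl.current_position()); return False
    ctrl.command_gripper(.03,50); w=ctrl.current_grip_width(); print('grip',round(w,4),round(ctrl.current_grip_force(),1))
    return w>.055
def place(s,lx=0,off=.015):
    up(.095,.12)
    ctrl.move_l(lane(s+off,lx,.095),rate=.12)
    print('held',round(ctrl.current_grip_width(),4))
    g=ctrl.move_l(lane(s+off,lx,.031),rate=.05,guard=6); p=np.array(ctrl.current_position())
    print('down',g,p.round(4),np.round(ctrl.current_ft_force(),1))
    if p[2]>.036: return False
    return True
def slide(s,lx=0):
    p=np.array(ctrl.current_position())
    g=ctrl.move_l(lane(s-.012,lx,p[2]),rate=.03,guard=6); p=np.array(ctrl.current_position())
    print('slide',g,'s=',((p[:2]-STOP)@RY).round(4),'x=',((p[:2]-STOP)@RX).round(4),np.round(ctrl.current_ft_force(),1))
E
python3 - <<'E'
from h import *
up(.34); ctrl.move_to([.5,-.1,.3],Q0)
im=save('top','t3'); im2=save('scene','s3')
J=jarpos(.093); print(np.round(J,4).tolist())
a=cv2.resize(im[155:275,200:350],None,fx=4,fy=4,interpolation=cv2.INTER_CUBIC)
cv2.imwrite('pics/t3c.png',a[:,:,::-1])
cv2.imwrite('pics/s3c.png',cv2.resize(im2[140:280,200:360],None,fx=4,fy=4,interpolation=cv2.INTER_CUBIC)[:,:,::-1])
E
```

```text
[[0.4511, 0.3592, 0.091], [0.4411, 0.2169, 0.091], [0.4462, 0.0857, 0.091], [0.4349, -0.0536, 0.091]]
```

View pics/t3c.png

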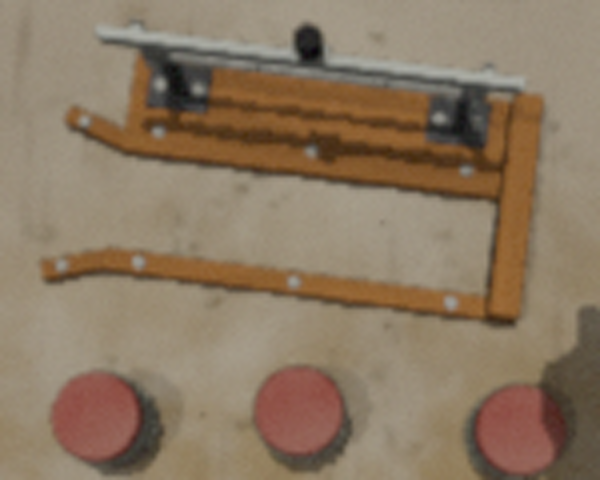

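View pics/s3c.png

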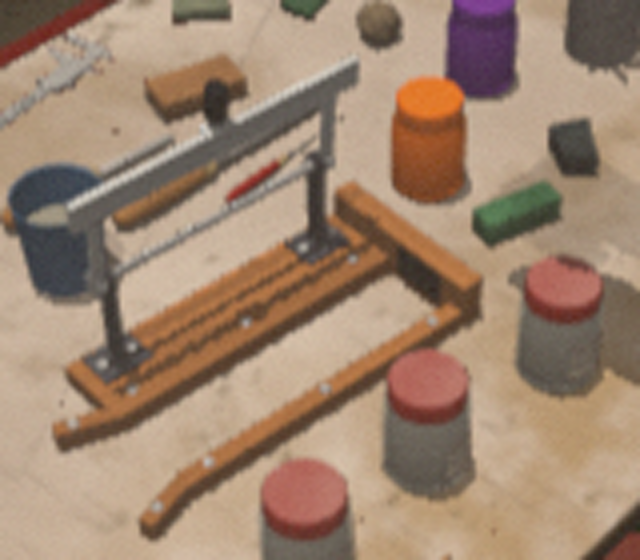

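```bash
python3 - <<'E'
from h import *
def o(im): return im[:,:,2]-im[:,:,0]
def edge(n,f,x,z,d):
    im=cv2.imread(f).astype(float); O=o(im); E=[]
    for s in np.arange(.03,.25,.005):
        # sample across lane at height z
        xs=np.linspace(x-.012,x+.012,49); P=np.array([proj(n,lane(s,a,z)) for a in xs],np.float32)
        v=cv2.remap(O.astype(np.float32),P[:,:1],P[:,1:],cv2.INTER_LINEAR).ravel()*d
        g=np.gradient(cv2.GaussianBlur(v.reshape(1,-1),(1,1),0).ravel()); g=np.convolve(g,np.ones(5)/5,'same')[3:-3]
        E.append((s,xs[3:-3][np.argmax(g)]))
    E=np.array(E); m=np.median(E[:,1]); k=abs(E[:,1]-m)<.006; a=np.polyfit(E[k,0]-.14,E[k,1],1); print(n,x,z,'x mid',a[1].round(4),'slope',a[0].round(4),k.sum())
for n,f in(('top','pics/t3.png'),('scene','pics/s3.png')):
    edge(n,f,-.035,.02,-1); edge(n,f,.035,0,1)
E
```

```text
top -0.035 0.02 x mid -0.0348 slope 0.0034 40Traceback (most recent call last):
  File "<stdin>", line 13, in <module>
  File "<stdin>", line 7, in edge
  File "h.py", line 11, in proj
    f,cx,cy,e,Rm=cam(n); c=Rm.T@(np.array(P)-e); return np.array([cx+f*c[0]/c[2],cy+f*c[1]/c[2]])
                 ~~~^^^
  File "h.py", line 5, in cam
    p=ctrl.camera_params(n); f=210/np.tan(np.radians(p['vfov'])/2)
ValueError: time passes only in moves, steps and waits
```

```bash
sed -i '1i from functools import lru_cache' h.py; sed -i 's/^def cam(n):/@lru_cache(None)\ndef cam(n):/' h.py; python3 - <<'E'
from h import *
def o(im): return im[:,:,2]-im[:,:,0]
def edge(n,f,x,z,d):
    im=cv2.imread(f).astype(float); O=o(im).astype(np.float32); E=[]
    for s in np.arange(.03,.25,.005):
        xs=np.linspace(x-.012,x+.012,49); P=np.array([proj(n,lane(s,a,z)) for a in xs],np.float32)
        v=cv2.remap(O,P[:,:1],P[:,1:],cv2.INTER_LINEAR).ravel()*d
        g=np.convolve(np.gradient(v),np.ones(5)/5,'same')[3:-3]
        E.append((s,xs[3:-3][np.argmax(g)]))
    E=np.array(E); m=np.median(E[:,1]); k=abs(E[:,1]-m)<.006; a=np.polyfit(E[k,0]-.14,E[k,1],1); print(n,x,z,'x mid',a[1].round(4),'slope',a[0].round(4),k.sum())
for n,f in(('top','pics/t3.png'),('scene','pics/s3.png')):
    edge(n,f,-.035,.02,-1); edge(n,f,.035,0,1)
print(pick([.4358,-.0567]))
if place(.032): slide(.032)
E
```

```text
top -0.035 0.02 x mid -0.0348 slope 0.0034 40
top 0.035 0 x mid 0.0393 slope 0.0027 44
scene -0.035 0.02 x mid -0.0365 slope 0.0021 40
scene 0.035 0 x mid 0.0446 slope 0.003 36
grip 0.063 54.2
True
held 0.0629
down False [ 0.5719 -0.0023  0.0313] [-1.2 -0.1 -3.8]
slide True s= 0.0354 x= -0.0001 [0.5 0.  3.3]
```

```bash
python3 - <<'E'
from h import *
p=np.array(ctrl.current_position())
for g in(10,14):
    r=ctrl.move_l(lane(.020,0,p[2]),rate=.03,guard=g); q=np.array(ctrl.current_position()); print(r,((q[:2]-STOP)@RY).round(4),np.round(ctrl.current_ft_force(),1))
ctrl.command_gripper(.085); up(.17); 
ctrl.move_to([.45,.0,.3],Q0)
im=save('top','t4'); cv2.imwrite('pics/t4c.png',cv2.resize(im[175:255,240:360],None,fx=6,fy=6,interpolation=cv2.INTER_CUBIC)[:,:,::-1])
for c,b,a in redcaps('top'):
    x=at_z('top',c,.091); print(x.round(4),((x[:2]-STOP)@RY).round(4),((x[:2]-STOP)@RX).round(4),a)
print(ctrl.current_time())
E
```

```text
True 0.0354 [0.2 1.  2.9]
True 0.0355 [0.2 0.7 2.4]
[ 0.5697 -0.4479  0.091 ] -0.3957 0.0503 259
[0.451  0.3591 0.091 ] 0.3919 -0.1618 359
[0.4462 0.0858 0.091 ] 0.1199 -0.1347 381
[0.4412 0.2171 0.091 ] 0.2497 -0.155 372
33.8167
```

View pics/t4c.png

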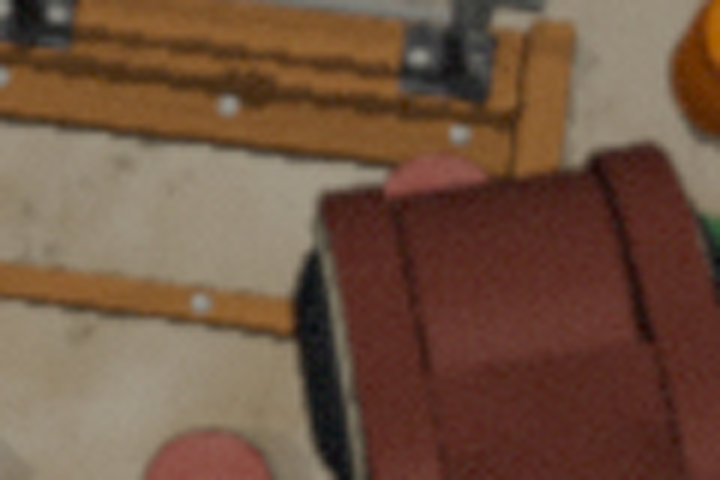

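```bash
sed -i 's/^STOP=.*//; s/STOP=np.array(\[.566,-.049\])/STOP=np.array([.5664,-.0456])/' h.py; grep -n STOP= h.py; cat > nxt.py <<'E'
from h import *
import sys
def go(j,s):
    print('jar',np.round(j[:2],4))
    if not pick(j): print('PICK FAIL'); return False
    if not place(s): print('PLACE FAIL'); return False
    slide(s); 
    ctrl.command_gripper(.085); up(.17); return True
E
python3 - <<'E'
from nxt import *
if go([.4462,.0858],.096):
    ctrl.move_to([.45,.28,.30],Q0)
    im=save('top','t5')
    for c,b,a in redcaps('top'):
        x=at_z('top',c,.091); print(x.round(4),((x[:2]-STOP)@RY).round(4),((x[:2]-STOP)@RX).round(4),a)
print(ctrl.current_time())
E
```

```text
30:RY=np.array([.1168,.9932]); RX=np.array([.9932,-.1168]); STOP=np.array([.5664,-.0456])
jar [0.4462 0.0858]
grip 0.0628 54.1
held 0.0627
down False [0.5797 0.0647 0.0313] [-0.3  0.6 -2.5]
slide True s= 0.0952 x= 0.0002 [0.8 0.9 2.5]
[0.5461 0.4503 0.091 ] 0.4901 -0.078 433
[0.5763 0.0491 0.091 ] 0.0952 -0.0012 359
[ 0.5689 -0.0142  0.091 ] 0.0315 -0.0012 368
[ 0.5699 -0.4477  0.091 ] -0.399 0.0504 262
[0.4266 0.1993 0.091 ] 0.2269 -0.1674 215
[ 0.2807 -0.301   0.091 ] -0.287 -0.2539 383
42.75
```

```bash
python3 - <<'E'
from nxt import *
ctrl.move_to([.45,-.1,.30],Q0)
J=[j for j in jarpos(.093) if j[0]<.52 and j[1]>.1]; print(np.round(J,4).tolist())
if go(J[-1],.16):
    ctrl.move_to([.45,-.05,.30],Q0)
    save('top','t6')
    for c,b,a in redcaps('top'):
        x=at_z('top',c,.091); print(x.round(4),((x[:2]-STOP)@RY).round(4),((x[:2]-STOP)@RX).round(4),a)
print(ctrl.current_time())
E
```

```text
[[0.4511, 0.3593, 0.091], [0.4216, 0.2085, 0.091]]
jar [0.4216 0.2085]
grip 0.0624 54.3
held 0.0623
down False [0.5872 0.1283 0.0313] [-0.6 -0.4 -2.6]
slide True s= 0.1582 x= 0.0005 [2.  1.1 1.9]
[1.0563 0.0848 0.091 ] 0.1867 0.4714 217
[0.5842 0.1121 0.091 ] 0.1587 -0.0007 353
[0.5765 0.0492 0.091 ] 0.0953 -0.0011 360
[ 0.5685 -0.0139  0.091 ] 0.0317 -0.0016 365
[ 0.5697 -0.4477  0.091 ] -0.399 0.0503 261
[0.4512 0.3592 0.091 ] 0.3886 -0.1617 365
54.0083
```

View pics/t6.png

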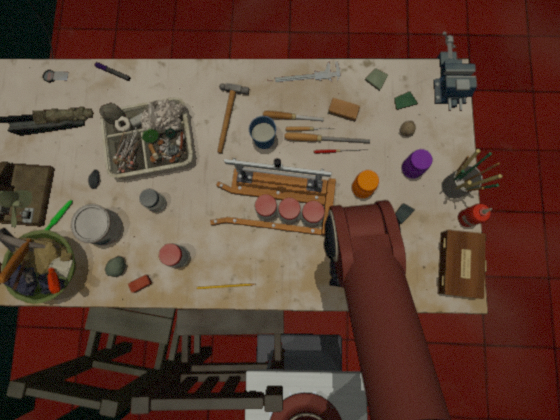

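```bash
python3 - <<'E'
from nxt import *
if go([.4513,.3594],.224):
    ctrl.move_to([.45,-.05,.30],Q0)
    im=save('top','t7'); cv2.imwrite('pics/t7c.png',cv2.resize(im[150:250,200:350],None,fx=5,fy=5,interpolation=cv2.INTER_CUBIC)[:,:,::-1])
    for c,b,a in redcaps('top'):
        x=at_z('top',c,.091); print(x.round(4),((x[:2]-STOP)@RY).round(4),((x[:2]-STOP)@RX).round(4),a)
print(ctrl.current_time())
E
```

```text
jar [0.4513 0.3594]
grip 0.0626 55.9
held 0.0626
down False [0.5947 0.1919 0.0313] [-0.1 -0.  -2.6]
slide True s= 0.2221 x= 0.0002 [0.8 0.8 2.5]
[0.5918 0.1746 0.091 ] 0.2217 -0.0005 350
[0.5845 0.112  0.091 ] 0.1586 -0.0005 358
[0.5762 0.049  0.091 ] 0.0951 -0.0013 358
[ 0.5685 -0.0138  0.091 ] 0.0318 -0.0017 365
[ 0.5695 -0.4478  0.091 ] -0.3991 0.0501 260
64.5833
```

View pics/t7c.png

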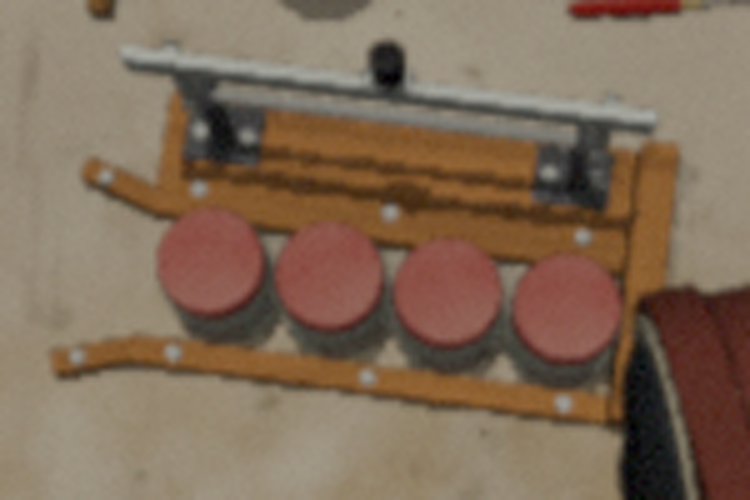

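```bash
python3 - <<'E'
from h import *
hp=lambda th:lane(.135,.085-.12*np.cos(th),.102+.12*np.sin(th)) 
print([(round(t,2),proj('top',hp(t)).round(1).tolist()) for t in(1.4,1.5,1.55,1.6,1.7)],'obs',200+387/5,150+62/5)
S=at_z('top',(277.4,162.4),.222)[:2]-STOP; print(S@RY,S@RX)
E
```

```text
[(1.4, [276.0, 169.1]), (1.5, [276.7, 164.1]), (1.55, [277.0, 161.6]), (1.6, [277.3, 159.2]), (1.7, [278.0, 154.6])] obs 277.4 162.4
0.13384469694428722 0.08076968617601432
```

```bash
python3 - <<'E'
from h import *
ctrl.move_to([.5,.0,.33],Q0); h=handle(1.53)
ctrl.command_gripper(.05,35)
ctrl.move_to([h[0],h[1],.29],QY)
print('g',ctrl.move_l(h,rate=.08,guard=6),np.round(ctrl.current_position(),4))
ctrl.command_gripper(0,35); print('w',ctrl.current_grip_width())
for th in np.arange(1.43,.22,-.1):
    ctrl.move_l(handle(th),rate=.08); w=ctrl.current_grip_width()
    if w<.01: print('slipped',th); break
print(round(th,2),w,np.round(ctrl.current_ft_force(),1))
ctrl.command_gripper(.05); up(.26)
print(ctrl.current_time()); ctrl.move_to([.45,-.12,.3],Q0)
im=save('scene','s8'); cv2.imwrite('pics/s8c.png',cv2.resize(im[140:280,200:360],None,fx=4,fy=4,interpolation=cv2.INTER_CUBIC)[:,:,::-1])
E
```

```text
g False [0.6622 0.0793 0.2097]
w 0.017146175306913057
0.23 0.01683092963853285 [-0.2 -4.5 -1.2]
73.55
```

View pics/s8c.png

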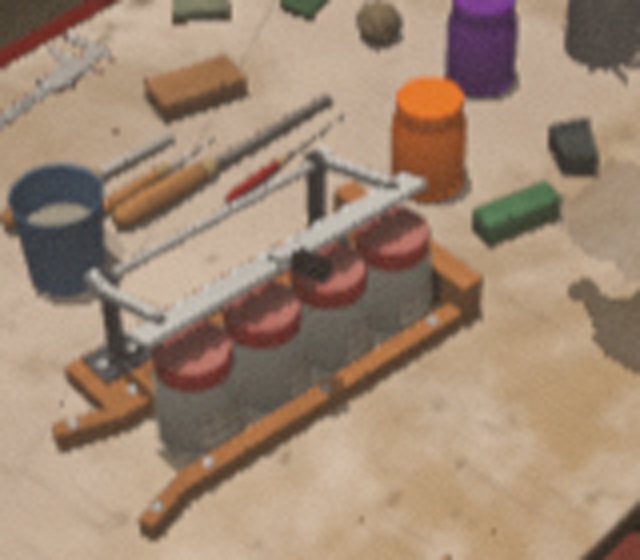

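```bash
python3 - <<'E'
from h import *
ctrl.command_gripper(0,30); b=lane(.132,.0,.17)
ctrl.move_to(b,Q0)
ctrl.move_l(lane(.132,0,.128),rate=.08)
for k in range(2):
    g=ctrl.move_l(lane(.132,0,.09),rate=.02,guard=25); p=np.array(ctrl.current_position()); print(g,p.round(4),np.round(ctrl.current_ft_force(),1))
    ctrl.move_l(lane(.132,0,.125),rate=.08)
up(.25); ctrl.move_to([.45,-.12,.3],Q0)
im=save('scene','s9'); cv2.imwrite('pics/s9c.png',cv2.resize(im[140:280,200:360],None,fx=4,fy=4,interpolation=cv2.INTER_CUBIC)[:,:,::-1])
print(ctrl.current_time())
E
```

```text
True [0.5817 0.0856 0.1071] [-1.   0.1  5.7]
True [0.5818 0.0855 0.1071] [-1.8  0.4  5.6]
82.3083
```

View pics/s9c.png

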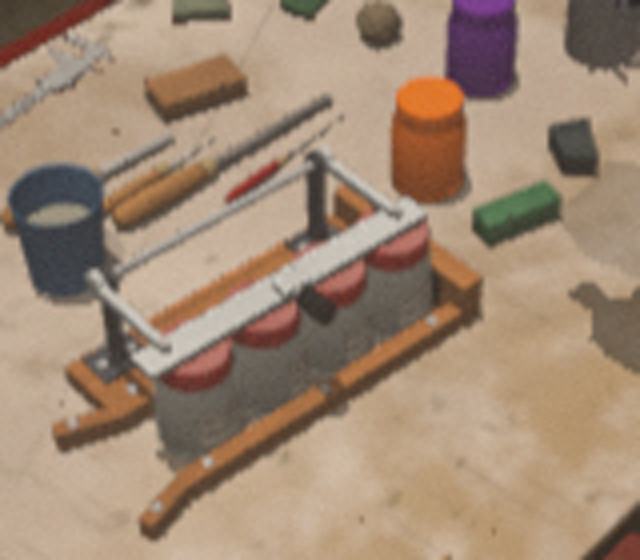

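```bash
python3 - <<'E'
from h import *
for s,x in((.105,0),(.165,0),(.165,-.008)):
    ctrl.move_to(lane(s,x,.16),Q0); ctrl.move_l(lane(s,x,.122),rate=.08)
    g=ctrl.move_l(lane(s,x,.085),rate=.02,guard=25); p=np.array(ctrl.current_position()); print(s,x,g,p.round(4),np.round(ctrl.current_ft_force(),1))
    up(.16)
up(.25); ctrl.move_to([.45,-.12,.3],Q0)
im=save('scene','s10'); T=save('top','t10')
for th in(0,.03,.06,.1):
    for s in(.01,.135,.26):
        e=[lane(s,.085-r*np.cos(th),.102+r*np.sin(th)) for r in(.072,.098)]
        print(th,s,[proj('scene',q).round(1).tolist() for q in e])
E
```

```text
0.105 0 True [0.5787 0.0587 0.1019] [-0.6 -0.5  5.3]
0.165 0 True [0.5857 0.1183 0.1019] [-1.2 -1.3  4.5]
0.165 -0.008 True [0.5777 0.1192 0.1018] [-1.1  0.2  6. ]
0 0.01 [[299.8, 189.0], [305.5, 193.1]]
0 0.135 [[268.4, 207.2], [274.0, 211.8]]
0 0.26 [[234.0, 227.2], [239.5, 232.3]]
0.03 0.01 [[299.8, 188.4], [305.6, 192.4]]
0.03 0.135 [[268.4, 206.7], [274.0, 211.1]]
0.03 0.26 [[234.0, 226.7], [239.4, 231.5]]
0.06 0.01 [[299.8, 187.9], [305.5, 191.7]]
0.06 0.135 [[268.3, 206.1], [273.9, 210.3]]
0.06 0.26 [[233.9, 226.1], [239.3, 230.8]]
0.1 0.01 [[299.8, 187.1], [305.5, 190.6]]
0.1 0.135 [[268.2, 205.4], [273.8, 209.3]]
0.1 0.26 [[233.7, 225.4], [239.1, 229.7]]
```

The bar reads 0.102 m on both sides of the raised handle bracket, which is the height given for fully down. The caps are home and the jars stand seated in the lane, so I'm handing in.

```bash
python3 -c "
from h import *
print(ctrl.current_time()); print(ctrl.job_done())"
```

```text
92.2833
the job is handed in; nothing more can be done
None
```

The job is handed in at about 92 s: all four caps were pressed home, the four large jars stand in single file against the stop, and the keeper bar is pressed fully down over them.

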